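# Bolt the edge-tool chest

## Task

Shut up the edge-tool chest: press the sprung safety catch plate right down with one fingertip and, keeping it held down the whole way, push the bolt's knob with the other finger until the bolt is fully home through the staple on the lid. Then take both fingers away so that the catch springs back and locks the bolt. Nothing is to be gripped or lifted: leave the lid shut and the wax tin, jack plane, mallet and try square where they are.

Things in the scene. Friction and masses are not known exactly. Their poses are not given: they have to be found in the camera images.
- chest: Plywood chest, 340 (x) x 400 (y) x 140 mm high, fixed to the bench; origin: centre of its underside, z up. Flat top at 140 mm: a fixed front deck (x -170 to -45 mm, nearest the robot) and behind it the hinged lid. The steel bolt lies on the deck along y = -20 mm (bar 16 mm wide, its top 13 mm above the deck) and is shot along the chest's +x, away from the robot, on to the lid.
- staple (a point): Middle of the top of the steel staple on the lid that the bolt's tip enters; 18 mm above the deck, chest frame x = -32, y = -20 mm while the lid (hinged on its far edge) is shut, as at the start. The two guides of the bolt are just as high, at x -97 to -88 and -66 to -54 mm; the brackets of the catch's pin reach 22 mm above the deck at y 0 to 12 mm.
- bolt_knob (a point): Centre of the flat top of the bolt's knob, an upright round post 12 mm in diameter standing 34 mm tall on the bar; its top is 47 mm above the deck. It moves with the bolt. Chest frame: x = -137, y = -20, z = 187 mm with the bolt drawn, x = -107 mm with it home. The space behind it (towards the robot) is free above the bar.
- catch_plate (a point): Middle of the top of the catch's ribbed thumb plate (46 mm along the chest's x, from x = -159 to -113 mm; thumb part 26 mm wide in y). Chest frame: -136, +35, 168 mm at rest, sloping up to the left by 14 degrees; fully down it is level, its top 20 mm above the deck (z = 160) and this point at y = +37, 57 mm left of the bolt's line. A finger may stay, pivot or slide on it.
- catch (a joint): Angle of the catch, a sprung rocker on a pin along x, 26 mm left of the bolt's line, 16 mm above the deck: 0 rad at rest (nose in a notch of the bolt, which then moves 2 mm at most), 0.25 with the plate fully down on its stop. At the plate's middle it takes 3 N to start, 7 N fully down. The nose clears from 0.14 rad; let go in mid-stroke it rests on the bar at 0.14.
- bolt (a joint): Travel of the bolt in metres: 0 drawn (the start, within 1 mm), 0.030 fully home on its stop with its tip through the staple. Takes about 2 N to slide, has no spring and stays where it is left. Within 2 mm of either end the nose of the catch drops into a notch when the catch is let go.
- wax_tin: Bystander: round aluminium tin, 62 mm in diameter, 22 mm high, loose on the deck to the right (-y) of the bolt. Origin: centre of its underside.
- jack_plane: Bystander: iron bench plane, 350 x 64 mm, 117 mm high at its wooden handle, standing on its sole on the bench to the left of the chest. Origin: centre of its sole, x along it.
- mallet: Bystander: beech mallet, 353 mm long over all, head 150 mm wide and 62 mm high, lying on the bench to the right of the chest. Origin: on the bench under the middle of its handle, x along the handle to the head.
- try_square: Bystander: carpenter's try square lying loose on the lid, a dark wooden stock 100 x 22 x 18 mm along its own x and a thin steel blade 139 mm long along its +y. Origin: under the middle of the stock.

How it is judged (in metres and radians):
On the way, in this order (a step that is already met when the one before it is completed fails the run):
1. the catch is held down before the bolt moves (value of joint catch above 0.19 rad and value of joint bolt below 0.004 m), for 0.1 s.
2. the bolt is pushed home with the catch still held down (value of joint bolt above 0.0265 m and value of joint catch above 0.17 rad).
At the end, for the whole second after the job is handed in: The bolt is within 3.5 mm of its full 30 mm travel, the catch has sprung back (under 0.06 rad, its nose in the locking notch), and the lid is shut (its staple within 6 mm of its place) (value of joint bolt above 0.0265 m and value of joint catch below 0.06 rad and distance of staple from where it was at the start of the episode below 0.006 m); the robot touches nothing.
It fails at once if the catch is let up while the bolt is in mid-stroke (5 to 25 mm) (value of joint bolt between 0.005 and 0.025 m and value of joint catch below 0.165 rad).
It fails at once if the lid is lifted (its staple by over 12 mm) (distance of staple from where it was at the start of the episode above 0.012 m).
It fails at once if the wax tin, jack plane, mallet or try square is moved by over 20 mm (distance of any of wax_tin, jack_plane, mallet, try_square from where it was at the start of the episode above 0.02 m).
It also fails if it takes over 40 s, if anything falls off the work surface, if the arm or the gripper's body presses on something with over 40 N, if the wrist force passes 120 N, or if a joint passes its speed limit or range.

## Robot

A 6-joint arm with a two-finger parallel gripper is mounted at the origin on the work surface. World frame = base frame: x ahead of the robot, y to its left, z up, the work surface at z = 0. Lengths are in mm, angles in rad, forces in N, time in s.
With the tool pointing down it reaches from about 275 to 750 mm from the base axis. Payload 10.2 kg.
Tool frame: the origin (TCP) lies midway between the tips of the shut fingers; the grasp point (between the pads) lies 19 mm behind it; x points along the fingers, y is the direction in which the jaws open and shut, and the axes are right-handed (so a half turn about x gives the same grasp; the last joint's range is limited). The gripper opens to 85 mm and grips with 20 to 120 N. Pads are 22 mm wide; open, the fingers measure 114 mm over their backs; the gripper's body (76 mm by 85 mm) begins 54 mm behind the grasp point. The pads swing forward as they close: fully open they stand 13 mm farther back than shut.
Start: joints at [-1.447, 0.313, 1.498, -0, 1.331, -0.223], TCP at [178.43, -493.755, 231.294] pointing down, gripper open.
Joint ranges: [-2.94, 2.94], [-0.97, 2.17], [0.19, 2.56], [-1.23, 4.37], [0.02, 3.11], [-2.88, 2.88]. Speed limits (rad/s): [2.39, 2.39, 3.01, 3.14, 3.14, 3.14].

## Interface

Orientations are given as a unit quaternion [w, x, y, z].
In Python, from rig import ctrl gives the robot as it stands.
- The arm moves only by the tool arm_command, never from a script. Its argument "plan" is a list of rows, each a list of 5 numbers: the shift along the tool's x, y, z in m, then the turn about the tool's x in rad, then the opening, from 0 (shut) to 1 (fully open). A call has 1 to 12 rows; each row shifts and turns the commanded pose from where the row before left it, along the tool's axes as they then stand; what a row does not reach is not made up. A row lasts 1/8 s, in which the tool goes at most 62.5 mm and 10.7 degrees, less where a joint would pass 70% of its speed; a pose out of reach is approached as far as the arm can. A call with a gripper value outside its range is refused whole. The fingers move at their own pace and stop on an object; "squeeze" is the grip in N (left out, the last holds). Time passes only in rows, so rows that do not move let the fingers close. It gives the time, the measured TCP pose, the force and the opening at its end, in the units of the state.
- ctrl.sense(): the state, without advancing time (a new reading comes with each control period).
- ctrl.capture(name): name is "scene" or "top" or "wrist"; returns a dict with "color" (480x640x3 uint8, red, green, blue), "fx", "fy", "cx", "cy" (pixels), "k1" (the pictures are not rectified: a ray, as slopes to the right and down, at radius r is drawn at 1 + k1 r^2 times it, then the intrinsics apply), "xyz" and "orientation" of the camera in the world; the wrist camera has in their place "hand_eye" (4x4, takes a point from camera to tool coordinates, whose origin is the TCP and whose axes are the tool frame's). Camera axes: x right, y up, looking along -z (the intrinsics and any distortion apply to the point x, -y, -z); pixel columns grow to the right and rows downward; lengths in mm; the calibration is good to about 2 mm. A picture is of the moment at which its call begins: read the wrist's pose just before it. There is no depth.
- ctrl.finish_job(): hands the job in, once; it reports no verdict.
Trained networks look in the newest picture that a camera, given by its name, has taken for a name from the list of things; names that differ only in an ending like _2 or _b are one class to them, and where a whole thing is asked for, a point or a joint stands for the part that bears it (a point fixed in the world has none). Each returns a list of dicts, best first, with "score" (0 to 1); they miss things now and then, are a little off and sometimes report something else, mostly with a low value. They report only what shows in the picture. A call takes as long as a camera call.
- ctrl.spot_in(camera, query): "uv" ([column, row] in pixels, amid what is visible of it).
- ctrl.regions_of(camera, query): "mask" (480x640 bool, what is visible of it) and "uv" ([column, row] in pixels, amid what is visible of it).
- ctrl.place_of(camera, query): "uv" ([column, row] in pixels: a listed point, or the origin of a listed thing).
The state is a dict: "time_s": time; "joints": joint angles; "dq": joint speeds; "tau": joint torques, N m; "eef_pos": TCP position; "ee_rot": TCP orientation; "force": force on the tool from outside, world axes, zero at the start; "wrist_torque": the same for the moment, N m; "grip_width": opening from 0.0 (shut) to 1.0 (fully open).
Only numpy, scipy, OpenCV 4.12 (cv2) and the standard library are available. Lean on these libraries where they do the work, as an engineer would, in place of code of your own. Each camera call takes 0.05 s, during which the arm holds its last target.

## Working session

There is one attempt and no reset: what is moved stays moved. The work goes in short steps, Python scripts to look and compute and a tool call to move; the robot and the scene stay as the last step left them, time stands still between calls to the robot, and variables do not carry over. Pictures are saved under pics/ and viewed, and the job is handed in when it is done.

Besides the shell and the picture viewer there is one more tool, called after "Call:" in YAML: its name, and indented under it one key for each argument. arm_command: Moves the arm, as the interface text tells. Its arguments: {"type":"object","properties":{"plan":{"type":"array"},"squeeze":{"type":"number"}},"required":["plan"]}

```bash
ls; mkdir -p pics; cat > h.py <<'E'
import numpy as np, cv2
from scipy.spatial.transform import Rotation as R
from rig import ctrl
def q2R(q): return R.from_quat([q[1],q[2],q[3],q[0]]).as_matrix()
def cam(name):
    s=ctrl.sense(); c=ctrl.capture(name)
    if 'hand_eye' in c:
        T=np.eye(4);T[:3,:3]=q2R(s['ee_rot']);T[:3,3]=s['eef_pos'];M=T@np.array(c['hand_eye'])
        c['Rm']=M[:3,:3];c['t']=M[:3,3]
    else: c['Rm']=q2R(c['orientation']);c['t']=np.array(c['xyz'],float)
    return c
def K(c): return np.array([[c['fx'],0,c['cx']],[0,c['fy'],c['cy']],[0,0,1.]]),np.array([c['k1'],0,0,0.])
def ray(c,uv):
    k,d=K(c);p=cv2.undistortPoints(np.array([[uv]],float),k,d)[0,0]
    v=c['Rm']@np.array([p[0],-p[1],-1.]);return v/np.linalg.norm(v)
def onz(c,uv,z):
    v=ray(c,uv);return c['t']+v*(z-c['t'][2])/v[2]
def proj(c,P):
    P=np.atleast_2d(P).astype(float);X=(P-c['t'])@c['Rm'];X=X*[1,-1,-1]
    k,d=K(c);return cv2.projectPoints(X,np.zeros(3),np.zeros(3),k,d)[0][:,0]
def save(c,n): cv2.imwrite('pics/'+n,c['color'][:,:,::-1])
E
python3 - <<'E'
from h import *
print(ctrl.sense())
Z={'chest':0,'bolt_knob':187,'catch_plate':168,'staple':158,'wax_tin':140,'try_square':140,'mallet':0,'jack_plane':0}
for n in ['scene','top','wrist']:
    c=cam(n);save(c,n+'0.png');print(n,c['t'],c['Rm'][:,2],c['fx'],c['k1'])
    for q in Z:
        for r in ctrl.place_of(n,q)[:2]: print(q,round(r['score'],2),np.round(r['uv'],1),np.round(onz(c,r['uv'],Z[q]),1))
E
```

```text
pics
{'time_s': 0.0, 'joints': array([-1.44742489e+00,  3.13439047e-01,  1.49843250e+00, -6.99050684e-06,
        1.33101615e+00, -2.23394276e-01]), 'dq': array([-0.00094633, -0.0002023 , -0.0003267 , -0.00045084, -0.00171343,
       -0.00011162]), 'tau': array([ 6.43055341e-05, -4.12267256e+01, -2.59741348e+01, -1.96564483e-04,
        4.21210541e-03,  1.48708182e-05]), 'eef_pos': array([ 178.38226   , -493.48949295,  230.74241039]), 'ee_rot': array([ 0.12152999,  0.69652524,  0.12244483, -0.69648426]), 'force': array([ 0.28807219,  0.1130787 , -0.33794304]), 'wrist_torque': array([-0.00141188, -0.03074959,  0.04351611]), 'grip_width': 1.000681938776978}
scene [1373.48545838  421.37848388  986.01521886] [0.65322977 0.33060258 0.68117018] 542.209400267814 -0.05571880309101195
bolt_knob 0.62 [297.1 190. ] [492.3 -86.7 187. ]
catch_plate 0.58 [316.9 202.7] [491.7 -33.8 168. ]
staple 0.72 [281.  226.5] [594.8 -72.1 158. ]
staple 0.47 [240.1 200.9] [ 561.6 -205.5  158. ]
wax_tin 0.57 [242.  201.6] [ 544.  -213.5  140. ]
try_square 0.65 [226.2 242.7] [ 683.  -164.4  140. ]
mallet 0.83 [199.1 208.5] [ 489.1 -408.6    0. ]
jack_plane 0.93 [410.7 290.6] [499.1 227.    0. ]
top [4.27387774e+02 1.22799307e+00 1.27070987e+03] [-0.14718814 -0.00380382  0.9891012 ] 604.1227421724284 -0.18962562878710212
chest 0.91 [342.4 234. ] [625.  -59.7   0. ]
bolt_knob 0.74 [363.8 289.9] [495.  -90.2 187. ]
catch_plate 0.65 [333.4 291.5] [492.4 -36.3 168. ]
staple 0.87 [355. 234.] [600.8 -75.6 158. ]
try_square 0.79 [401.1 192. ] [ 686.9 -165.4  140. ]
mallet 0.81 [502.9 305.4] [ 476.5 -405.6    0. ]
jack_plane 0.55 [208.7 292.2] [495.8 221.2   0. ]
wrist [ 255.40992213 -465.59635109  373.61269017] [0.29534192 0.1054141  0.94955833] 361.8300949970027 -0.06058538848814507
```

View pics/top0.png

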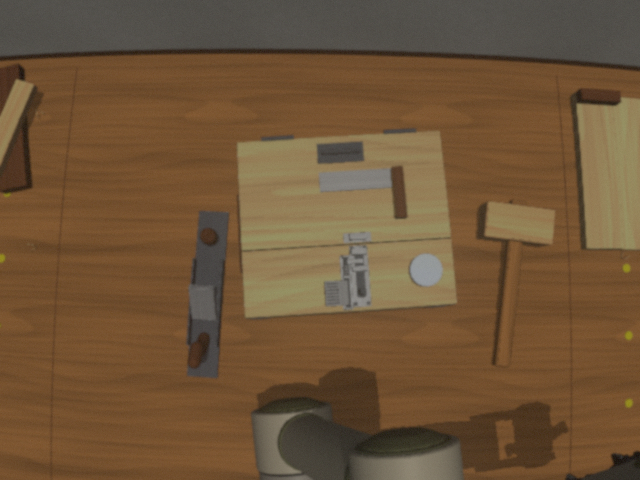

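View pics/scene0.png

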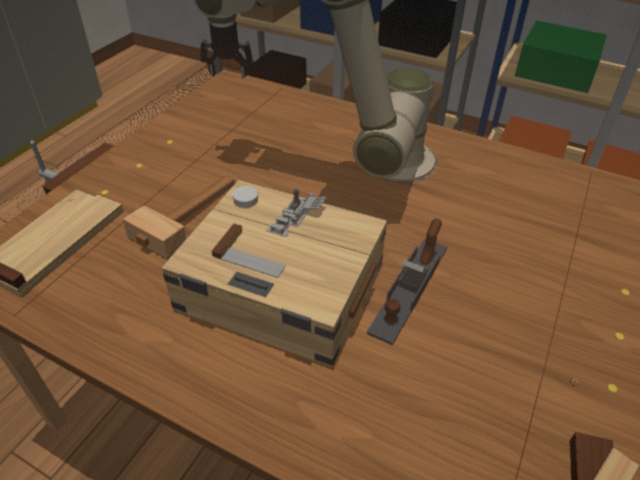

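View pics/wrist0.png

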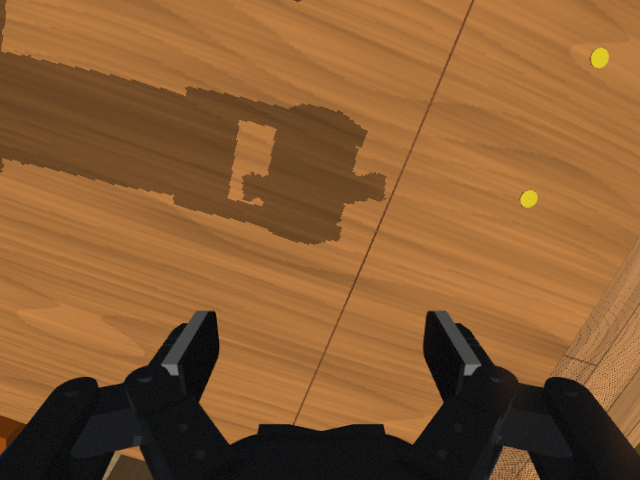

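The top view shows the chest nearly square to the robot. The deck is in front with the bolt at about (357,280), the catch plate at (335,292) and the tin at (426,270), and nothing stands in the way. Next I'll estimate the chest pose.

```bash
python3 - <<'E'
from h import *
c=cam('top')
im=c['color']
cs=[(237,142),(440,131),(456,304),(245,318)]
P=np.array([onz(c,p,140) for p in cs]);print(P.round(1))
for i in range(4): d=P[(i+1)%4]-P[i];print(np.linalg.norm(d).round(1),np.degrees(np.arctan2(d[1],d[0])).round(2))
# network fit: rigid fit of points
Z={'bolt_knob':(-137,-20,187),'catch_plate':(-136,35,168),'staple':(-32,-20,158)}
for n in ['top','scene']:
    c=cam(n);A=[];B=[]
    for q,X in Z.items():
        r=ctrl.place_of(n,q)[0];A.append(X[:2]);B.append(onz(c,r['uv'],X[2])[:2])
    print(n,np.array(B).round(1).tolist())
s=ctrl.sense();print(q2R(s['ee_rot']).round(3))
cv2.imwrite('pics/topz.png',cv2.resize(c['color'][170:260,230:350] if 0 else cam('top')['color'][215:325,230:465,::-1],None,fx=3.4,fy=3.4,interpolation=2))
E
```

```text
[[ 781.6  154.2  140. ]
 [ 812.2 -244.4  140. ]
 [ 473.3 -269.2  140. ]
 [ 441.5  127.   140. ]]
399.8 -85.62
339.8 -175.81
397.5 94.58
341.2 4.58
top [[491.7, -86.8], [491.7, -34.8], [601.7, -82.0]]
scene [[483.0, -94.0], [488.7, -35.3], [588.3, -90.6]]
[[-0.    0.34 -0.94]
 [-0.   -0.94 -0.34]
 [-1.    0.    0.  ]]
```

View pics/topz.png

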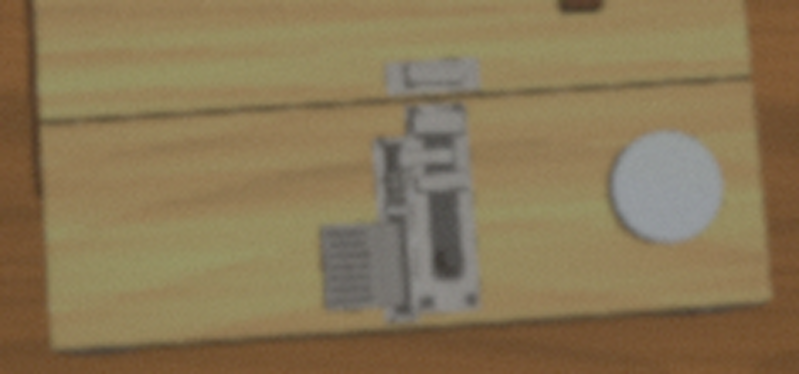

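Call:
arm_command:
  plan:
    - [0,0,0,0.135,0.5]
    - [0,0,0,0.135,0.5]
    - [-0.003,-0.04,-0.03,0,0.5]
    - [-0.003,-0.04,-0.03,0,0.5]
    - [-0.003,-0.04,-0.03,0,0.5]
    - [-0.003,-0.04,-0.03,0,0.5]
    - [-0.003,-0.04,-0.03,0,0.5]
    - [-0.003,-0.04,-0.03,0,0.5]
    - [-0.003,-0.04,-0.03,0,0.5]
    - [-0.003,-0.04,-0.03,0,0.5]
    - [-0.003,-0.04,-0.03,0,0.5]
    - [-0.003,-0.04,-0.03,0,0.5]

```text
time_s: 3.35
eef_pos: [447.6, -70.4, 261.6]
ee_rot: [0.027, 0.707, 0.027, -0.706]
force: [0.9, -1.3, 0.2]
grip_width: 0.5
```

```bash
cat > look.py <<'E'
from h import *
import sys
s=ctrl.sense();Rt=q2R(s['ee_rot']);print(s['eef_pos'].round(1),'\n',Rt.round(3),s['force'].round(2),s['grip_width'],s['time_s'])
c=cam('wrist');save(c,sys.argv[1]);
for q,z in {'bolt_knob':187,'catch_plate':168,'staple':158,'wax_tin':140}.items():
    for r in ctrl.place_of('wrist',q)[:1]: print(q,round(r['score'],2),np.round(r['uv'],1),np.round(onz(c,r['uv'],z),1))
E
python3 look.py w1.png
```

```text
[447.6 -70.4 261.6] 
 [[ 0.001  0.077 -0.997]
 [-0.    -0.997 -0.077]
 [-1.     0.    -0.   ]] [ 0.92 -1.3   0.21] 0.5003511674014401 3.35
bolt_knob 0.56 [359.7 188.1] [493.8 -89.5 187. ]
catch_plate 0.8 [271.1 179.3] [492.1 -33.6 168. ]
staple 0.66 [356.3   4.9] [600.  -79.3 158. ]
wax_tin 0.87 [521.9 129. ] [ 537.9 -206.3  140. ]
```

View pics/w1.png

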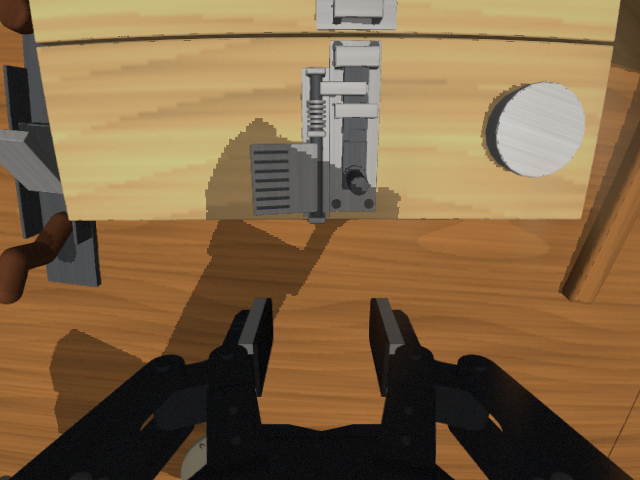

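```bash
python3 - <<'E'
from h import *
c=cam('wrist')
im=c['color']
cv2.imwrite('pics/w1z.png',cv2.resize(im[120:230,230:410,::-1],None,fx=4.4,fy=4.4,interpolation=cv2.INTER_CUBIC))
g=im.astype(float)
# front edge: strongest vertical gradient of blue+green around row 219
pts=[]
for u in list(range(100,200,10))+list(range(420,570,10)):
    col=cv2.GaussianBlur(im[195:245,u-3:u+4].astype(np.float32).sum(2).mean(1)[:,None],(1,5),1)[:,0]
    pts.append((u,195+np.argmin(np.gradient(col))))
P=np.array([onz(c,p,140) for p in pts]);print(pts);
f=np.polyfit(P[:,1],P[:,0],1);print(f,-np.degrees(np.arctan(f[0])),np.abs(np.polyval(f,P[:,1])-P[:,0]).max())
yaw=-np.arctan(f[0])
print('front edge x at y=-88',np.polyval(f,-88))
# tip prediction check: project TCP points
s=ctrl.sense();Rt=q2R(s['ee_rot'])
for o in [(0,0,0),(-6,21,0),(-6,-21,0),(-6,36,0),(-6,-36,0)]:
    print(o,proj(c,s['eef_pos']+Rt@np.array(o,float)).round(0))
E
```

```text
[(100, np.int64(218)), (110, np.int64(218)), (120, np.int64(218)), (130, np.int64(218)), (140, np.int64(218)), (150, np.int64(218)), (160, np.int64(217)), (170, np.int64(217)), (180, np.int64(217)), (190, np.int64(217)), (420, np.int64(217)), (430, np.int64(217)), (440, np.int64(217)), (450, np.int64(217)), (460, np.int64(217)), (470, np.int64(217)), (480, np.int64(217)), (490, np.int64(217)), (500, np.int64(217)), (510, np.int64(217)), (520, np.int64(217)), (530, np.int64(217)), (540, np.int64(217)), (550, np.int64(217)), (560, np.int64(217))]
[-7.82526168e-02  4.55874335e+02] 4.474426535046759 0.4218602051587368
front edge x at y=-88 462.76056573554627
(0, 0, 0) [[324. 317.]]
(-6, 21, 0) [[373. 324.]]
(-6, -21, 0) [[275. 324.]]
(-6, 36, 0) [[407. 324.]]
(-6, -36, 0) [[240. 324.]]
```

View pics/w1z.png

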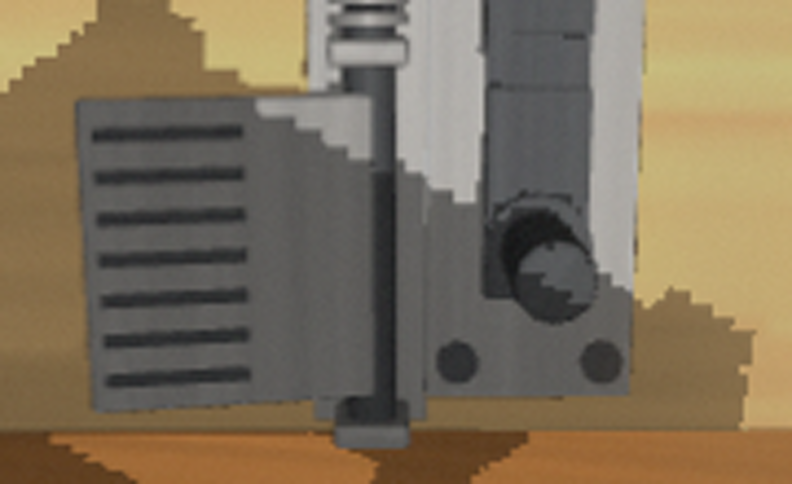

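Call:
arm_command:
  plan:
    - [0.02,-0.003,-0.013,0.001,0.55]
    - [0.02,-0.003,-0.013,0,0.55]
    - [0.016,0,0,0,0.55]
    - [0,0,0,0,0.55]
    - [0,0,0,0,0.55]

```text
time_s: 4.28
eef_pos: [472.4, -64.7, 206.1]
ee_rot: [0.027, 0.707, 0.026, -0.706]
force: [0.1, 0.6, 0.5]
grip_width: 0.548
```

```bash
python3 look.py w2.png; python3 - <<'E'
from h import *
c=cam('wrist');save(c,'w2b.png')
cv2.imwrite('pics/w2z.png',cv2.resize(c['color'][150:420,180:460,::-1],None,fx=2.2,fy=2.2,interpolation=cv2.INTER_CUBIC))
E
```

```text
[472.4 -64.7 206.1] 
 [[ 0.001  0.074 -0.997]
 [-0.    -0.997 -0.074]
 [-1.     0.    -0.001]] [0.06 0.62 0.49] 0.5484803282449641 4.275
bolt_knob 0.97 [375.6 258.3] [494.7 -88.4 187. ]
catch_plate 0.93 [264.4 242.2] [492.4 -32.6 168. ]
staple 0.97 [371.8  27. ] [599.9 -78.6 158. ]
wax_tin 0.81 [569.5 179.9] [ 535.  -206.8  140. ]
```

View pics/w2z.png

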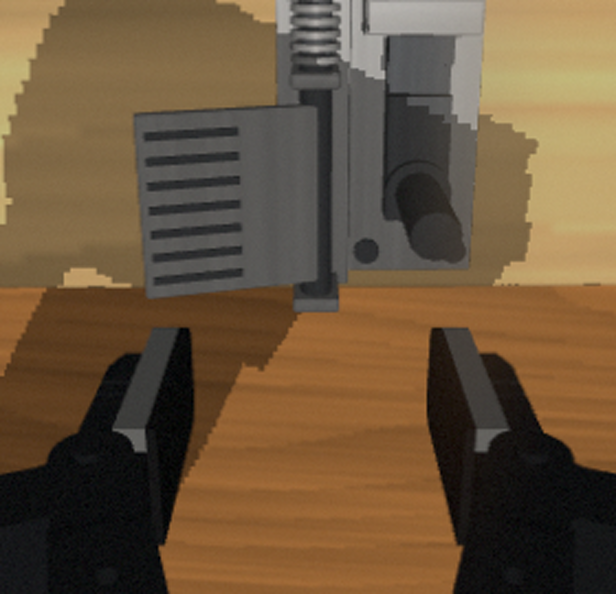

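The knob is at about (495,-88.5) and the plate's middle at (492,-33), which agrees with the chest model to about 2 mm. The fingers straddle them correctly, so I'll go down behind the knob and watch the force.

Call:
arm_command:
  plan:
    - [0,-0.0015,0.001,0.003,0.55]
    - [0.012,0,0,0,0.55]
    - [0.012,0,0,0,0.55]
    - [0.01,0,0,0,0.55]
    - [0,0,0,0,0.55]
    - [0,0,0,0,0.55]

```text
time_s: 5.32
eef_pos: [471.4, -62.6, 171.5]
ee_rot: [0.026, 0.707, 0.026, -0.706]
force: [0.2, -0.6, -0.1]
grip_width: 0.548
```

```bash
python3 look.py w3.png; python3 - <<'E'
from h import *
c=cam('wrist')
cv2.imwrite('pics/w3z.png',cv2.resize(c['color'][150:420,180:460,::-1],None,fx=2.2,fy=2.2,interpolation=cv2.INTER_CUBIC))
E
```

```text
[471.4 -62.6 171.5] 
 [[ 0.     0.073 -0.997]
 [-0.    -0.997 -0.073]
 [-1.     0.    -0.   ]] [ 0.17 -0.62 -0.1 ] 0.5475578262835399 5.325
bolt_knob 0.66 [394.4 284.7] [496.1 -88.4 187. ]
catch_plate 0.64 [259.6 269.2] [490.7 -33.6 168. ]
staple 0.88 [392.7   2. ] [600. -80. 158.]
wax_tin 0.88 [619.8 183.7] [ 537.5 -207.6  140. ]
```

View pics/w3z.png

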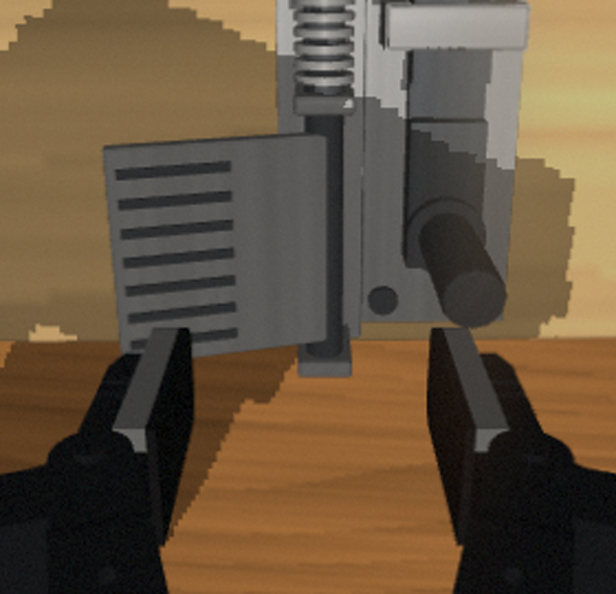

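The fingers are at zoom (170,340) over the plate's near end and (455,335) behind the knob at (475,298). They're well placed, so I'll press down gradually.

Call:
arm_command:
  plan:
    - [0.003,0,0,0,0.55]
    - [0.003,0,0,0,0.55]
    - [0.003,0,0,0,0.55]
    - [0.002,0,0,0,0.55]
    - [0,0,0,0,0.55]

```text
time_s: 6.25
eef_pos: [471.3, -62.2, 160.4]
ee_rot: [0.026, 0.707, 0.026, -0.707]
force: [-1.4, 2.7, 5.3]
grip_width: 0.55
```

Call:
arm_command:
  plan:
    - [0.002,0,0,0,0.55]
    - [0.001,0,0,0,0.55]
    - [0,0,0,0,0.55]

```text
time_s: 6.62
eef_pos: [471.3, -62.0, 157.5]
ee_rot: [0.025, 0.707, 0.026, -0.706]
force: [-0.9, 4.9, 7.4]
grip_width: 0.552
```

Call:
arm_command:
  plan:
    - [0.001,0,0,0,0.55]
    - [0,0,0,0,0.55]

```text
time_s: 6.88
eef_pos: [471.4, -61.9, 156.9]
ee_rot: [0.025, 0.707, 0.026, -0.706]
force: [-2.3, 6.6, 10.5]
grip_width: 0.551
```

Call:
arm_command:
  plan:
    - [0.001,0,0,0,0.55]
    - [0,0,0,0,0.55]

```text
time_s: 7.12
eef_pos: [471.4, -61.9, 156.6]
ee_rot: [0.026, 0.707, 0.026, -0.706]
force: [-5.2, 5.1, 15.6]
grip_width: 0.549
```

```bash
python3 look.py w4.png; python3 - <<'E'
from h import *
c=cam('wrist')
cv2.imwrite('pics/w4z.png',cv2.resize(c['color'][150:420,180:460,::-1],None,fx=2.2,fy=2.2,interpolation=cv2.INTER_CUBIC))
E
```

```text
[471.4 -61.9 156.6] 
 [[ 0.001  0.073 -0.997]
 [ 0.001 -0.997 -0.073]
 [-1.    -0.001 -0.001]] [-5.19  5.13 15.64] 0.5491883337636904 7.125
bolt_knob 0.88 [402.7 300.3] [497.1 -87.6 187. ]
catch_plate 0.62 [253.5 273.9] [494.9 -32.8 168. ]
```

View pics/w4z.png

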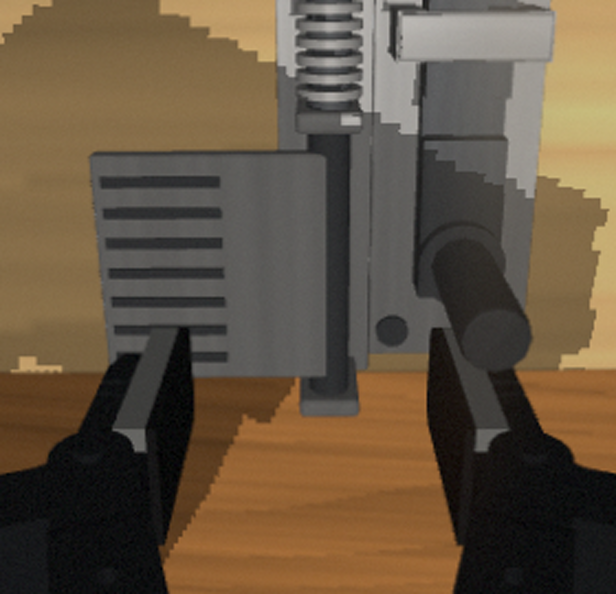

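The plate now looks level: its far edge is flat at zoom row 155, and the force is rising against the stop. The right finger is lined up behind the knob. I'll push, pressing slightly harder for margin.

Call:
arm_command:
  plan:
    - [0.001,0,0,0,0.55]
    - [0,0,-0.003,0,0.55]
    - [0,0,-0.003,0,0.55]
    - [0,0,0,0,0.55]

```text
time_s: 7.92
eef_pos: [476.5, -61.9, 156.1]
ee_rot: [-0.026, -0.706, -0.026, 0.707]
force: [-13.4, 1.4, 25.9]
grip_width: 0.548
```

Call:
arm_command:
  plan:
    - [-0.0005,0,-0.003,0,0.55]
    - [0,0,-0.003,0,0.55]
    - [0,0,-0.003,0,0.55]
    - [0,0,-0.003,0,0.55]
    - [0,0,0,0,0.55]

```text
time_s: 8.55
eef_pos: [487.9, -61.4, 156.4]
ee_rot: [-0.026, -0.706, -0.026, 0.708]
force: [-15.0, 0.1, 24.9]
grip_width: 0.551
```

```bash
python3 look.py w5.png; python3 - <<'E'
from h import *
c=cam('wrist')
cv2.imwrite('pics/w5z.png',cv2.resize(c['color'][150:420,180:460,::-1],None,fx=2.2,fy=2.2,interpolation=cv2.INTER_CUBIC))
E
```

```text
[487.9 -61.4 156.4] 
 [[-0.003  0.074 -0.997]
 [-0.001 -0.997 -0.074]
 [-1.     0.001  0.003]] [-14.97   0.14  24.92] 0.5507537963109599 8.55
bolt_knob 0.69 [400.1 313.1] [508.9 -86.8 187. ]
catch_plate 0.67 [252.  308.4] [496.2 -31.9 168. ]
staple 0.76 [398.5  43.4] [598.9 -79.9 158. ]
wax_tin 0.68 [634.6 222.9] [ 537.9 -207.   140. ]
```

View pics/w5z.png

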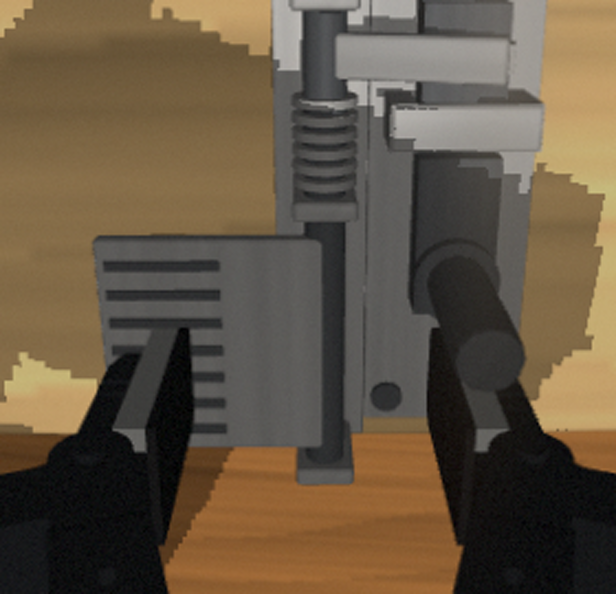

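The bolt is about 12 mm along, with the knob at zoom (490,360), and the plate is still level. I'll keep going.

Call:
arm_command:
  plan:
    - [0,0,-0.003,0,0.55]
    - [0,0,-0.003,0,0.55]
    - [0,0,-0.003,0,0.55]
    - [0,0,-0.003,0,0.55]
    - [0,0,0,0,0.55]

```text
time_s: 9.48
eef_pos: [500.0, -60.7, 156.6]
ee_rot: [-0.026, -0.706, -0.026, 0.708]
force: [-15.7, 0.1, 25.8]
grip_width: 0.549
```

Call:
arm_command:
  plan:
    - [0,0,-0.002,0,0.55]
    - [0,0,-0.002,0,0.55]
    - [0,0,0,0,0.55]

```text
time_s: 9.85
eef_pos: [503.0, -60.4, 156.6]
ee_rot: [-0.027, -0.705, -0.026, 0.709]
force: [-21.8, -2.8, 28.4]
grip_width: 0.547
```

```bash
python3 look.py w6.png; python3 - <<'E'
from h import *
c=cam('wrist')
cv2.imwrite('pics/w6z.png',cv2.resize(c['color'][150:420,180:460,::-1],None,fx=2.2,fy=2.2,interpolation=cv2.INTER_CUBIC))
E
```

```text
[503.  -60.4 156.6] 
 [[-0.005  0.074 -0.997]
 [-0.001 -0.997 -0.074]
 [-1.     0.001  0.005]] [-21.78  -2.85  28.4 ] 0.5472988563232908 9.85
bolt_knob 0.84 [401.5 311.3] [524.7 -86.2 187. ]
catch_plate 0.9 [256.1 336.6] [498.  -32.7 168. ]
staple 0.81 [395.8  85.7] [599.9 -79.7 158. ]
wax_tin 0.92 [627.6 253.8] [ 537.4 -208.   140. ]
```

View pics/w6z.png

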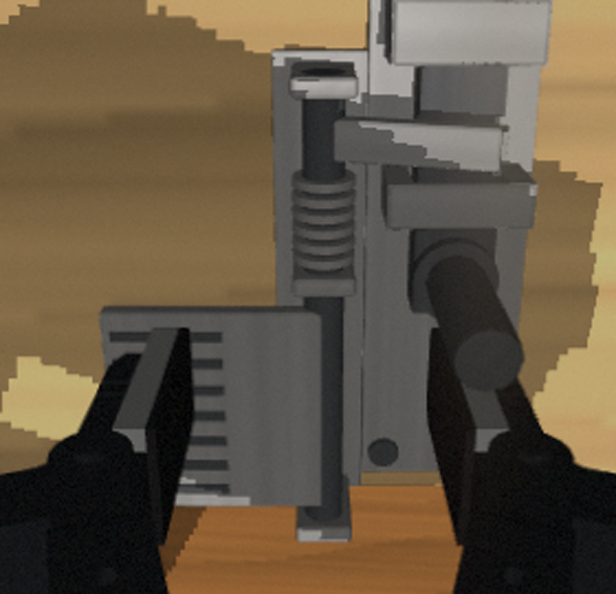

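The knob is now about 75 mm short of the staple, which is the home distance. I'll push a little more to confirm it's on the stop.

Call:
arm_command:
  plan:
    - [0,0,-0.0015,0,0.55]
    - [0,0,0,0,0.55]

```text
time_s: 10.4
eef_pos: [504.9, -60.4, 156.7]
ee_rot: [-0.026, -0.705, -0.026, 0.708]
force: [-19.5, -1.1, 27.4]
grip_width: 0.548
```

Call:
arm_command:
  plan:
    - [0,0,-0.0015,0,0.55]
    - [0,0,0,0,0.55]

```text
time_s: 10.65
eef_pos: [505.0, -60.3, 156.6]
ee_rot: [-0.026, -0.704, -0.026, 0.709]
force: [-29.9, -3.3, 32.1]
grip_width: 0.55
```

Call:
arm_command:
  plan:
    - [0,0,-0.0015,0,0.55]
    - [0,0,0,0,0.55]

```text
time_s: 10.9
eef_pos: [505.1, -60.3, 156.6]
ee_rot: [-0.026, -0.702, -0.026, 0.711]
force: [-38.6, -3.6, 37.7]
grip_width: 0.551
```

The tool has stopped at x = 505.1 while the force rises, so the bolt is on its stop. I'll back off the knob, then lift.

Call:
arm_command:
  plan:
    - [0,0,0.004,0,0.55]
    - [0,0,0.004,0,0.55]
    - [-0.006,0,0,0,0.55]
    - [-0.012,0,0,0,0.55]
    - [-0.02,0,0,0,0.55]
    - [-0.03,0,0,0,0.55]
    - [-0.02,0,0.03,0,0.55]
    - [0,0,0.03,0,0.55]
    - [0,0,0,0,0.55]
    - [0,0,0,0,0.55]

```text
time_s: 12.15
eef_pos: [442.1, -64.7, 242.8]
ee_rot: [-0.026, -0.707, -0.026, 0.707]
force: [-0.6, 0.3, 0.6]
grip_width: 0.55
```

```bash
python3 look.py w7.png; python3 - <<'E'
from h import *
for n in ['top','scene']:
    c=cam(n);save(c,n+'9.png')
    for q,z in {'bolt_knob':187,'staple':158,'wax_tin':140,'try_square':140}.items():
        for r in ctrl.place_of(n,q)[:1]: print(n,q,round(r['score'],2),np.round(onz(c,r['uv'],z),1))
c=cam('wrist')
cv2.imwrite('pics/w7z.png',cv2.resize(c['color'][:300,150:500,::-1],None,fx=2,fy=2,interpolation=cv2.INTER_CUBIC))
E
```

```text
[442.1 -64.7 242.8] 
 [[-0.     0.073 -0.997]
 [ 0.    -0.997 -0.073]
 [-1.    -0.     0.   ]] [-0.56  0.26  0.6 ] 0.549509962254859 12.15
bolt_knob 0.62 [373.2 123.3] [525.9 -85.3 187. ]
catch_plate 0.8 [274.3 177.3] [491.  -32.3 168. ]
staple 0.43 [372.7 123.5] [526.  -88.9 158. ]
wax_tin 0.73 [547.2 122.8] [ 536.8 -207.1  140. ]
top bolt_knob 0.76 [526.6 -82.6 187. ]
top staple 0.62 [593.5 -79.  158. ]
top wax_tin 0.6 [ 543.6 -206.7  140. ]
top try_square 0.72 [ 685.1 -163.2  140. ]
scene bolt_knob 0.64 [522.4 -83.8 187. ]
scene staple 0.57 [583.4 -85.  158. ]
scene try_square 0.83 [ 684.6 -171.5  140. ]
```

View pics/w7z.png

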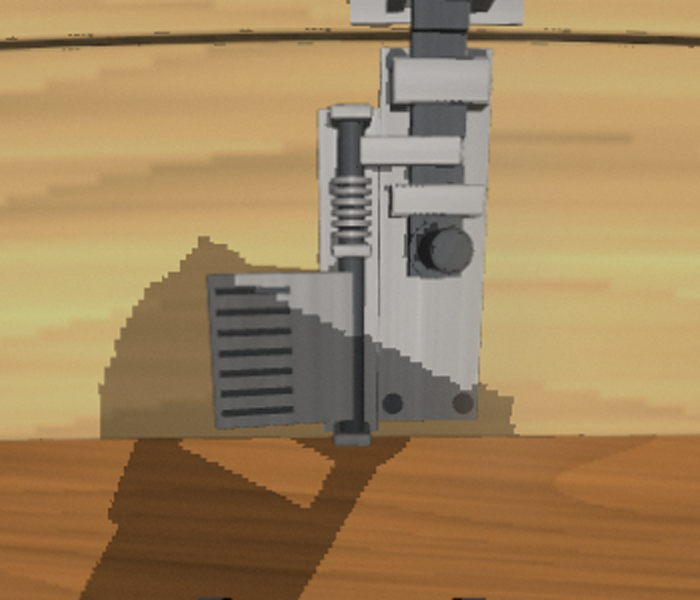

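The bolt is through the staple and the plate looks raised again. Before handing in I'll check the catch angle numerically.

```bash
python3 - <<'E'
from h import *
c=cam('wrist')
a=np.radians(4.45);A=np.array([[np.cos(a),-np.sin(a),0],[np.sin(a),np.cos(a),0],[0,0,1]])
off=np.array([495.3,-88.4,0])-A@np.array([-137,-20,0.])
def P(x,y,z): return proj(c,off+A@np.array([x,y,z],float))[0]
z2=lambda p:((p-[150,0])*2).round(0)
print('knob home',z2(P(-107,-20,187)))
t=np.radians(14)
for th in (0,.06,.14,.25):
    o=[]
    for x in (-113,-159):
        r=np.array([29+13*np.cos(t),12+13*np.sin(t)]);R2=np.array([[np.cos(th),np.sin(th)],[-np.sin(th),np.cos(th)]])
        q=R2@r;o.append(z2(P(x,6+q[0],156+q[1])).tolist())
    print(th,o)
E
```

```text
knob home [449. 248.]
0 [[204.0, 272.0], [213.0, 428.0]]
0.06 [[203.0, 272.0], [212.0, 426.0]]
0.14 [[202.0, 271.0], [211.0, 424.0]]
0.25 [[202.0, 271.0], [211.0, 420.0]]
```

```bash
python3 -c "
from h import *
s=ctrl.sense();print(s['time_s'],s['force']);print(ctrl.finish_job())"
```

```text
13.0 [0.45162924 0.00959112 0.13966323]
the job is handed in; nothing more can be done
None
```

The bolt is fully home and the catch looks to have sprung back and locked it. I handed the job in at 13.0 s; no verdict was reported.

**What I did:** The left fingertip pressed the catch plate onto its stop, where it looked level in the wrist picture and the downward force jumped to about 16 N. With it held down at about 25 N or more, the right fingertip pushed the knob until the tool stopped at x = 505 mm while the push force rose to 39 N. I then backed off and lifted clear.

**Last checks:**
- **Bolt:** The wrist camera put the knob about 30 mm beyond its start, as predicted for home, and the picture shows the bolt's tip under the staple.
- **Catch:** The plate is tilted up again, matching its rest position better than the 0.14 rad half-way position. This picture check is weak: the two positions differ by only a few pixels.
- **Clear of everything:** The force on the tool was about zero.
- **Bystanders:** The tin stayed within a few mm of its first position in the wrist pictures, and the try square within a few mm in the top view. I did not measure the plane or the mallet again, but nothing went near them.

**Disagreement:** The network's position for the staple scattered after the move. The wrist camera mistook the knob for it, the top camera read about 7 mm off, and the scene camera 5 to 11 mm off. I put this down to the bolt now covering it. I did not check the lid separately, but nothing touched it apart from the bolt entering its staple.

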